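Hang the small measuring scoop on the snap hook

ROBOT

A 6-joint arm with a two-finger parallel gripper is mounted at the origin on the work surface. World frame = base frame: x ahead of the robot, y to its left, z up, the work surface at z = 0. Lengths are in mm, angles in rad, forces in N, time in s.
With the tool pointing down it reaches from about 350 to 1000 mm from the base axis. Payload 7.1 kg.
Tool frame: the origin (TCP) lies on the centre line of the jaws, within the pads' length; the fingertips stand ahead of it and the grasp point (between the pads) lies 8 mm behind it (robot.tips_ahead is the z of the fingertips in the tool frame, in mm); z points along the fingers, x is the direction in which the jaws open and shut, and the axes are right-handed (so a half turn about z gives the same grasp; the last joint's range is limited). The gripper opens to 85 mm and grips with 20 to 120 N. Pads are 22 mm wide; open, the fingers measure 114 mm over their backs; the gripper's body (76 mm by 85 mm) begins 54 mm behind the grasp point. The pads swing forward as they close: fully open they stand 13 mm farther back than shut.
Start: joints at [-1.23, 0.423, 1.63, -0, 1.089, -0.019], TCP at [220.071, -584.956, 209.519] pointing down, gripper open.
Joint ranges: [-3, 3], [-0.9, 2.11], [0.09, 2.58], [-1.31, 4.45], [0.11, 2.69], [-2.54, 2.54]. Speed limits (rad/s): [2.39, 2.39, 3.01, 3.14, 3.14, 3.14].

INTERFACE

Orientations are given as [roll, pitch, yaw] about the fixed x, y, z axes, in that order (R = Rz(yaw) Ry(pitch) Rx(roll)).
In Python, from cell import robot, cams, workorder, spotter gives the robot as it stands.
- The arm moves only by the shell command python3 -m inch 'ROWS' [OPENING] [FORCE]. ROWS is a JSON object of lists of equal length, an entry for each row: "xyz": the shift along the tool's x, y, z in cm, a list of three; "twist": the turn about the tool's z in rad. A call has exactly 10 rows; each row shifts and turns the commanded pose from where the row before left it, along the tool's axes as they then stand; what a row does not reach is not made up. A row lasts 1/12 s, in which the tool goes at most 41.7 mm and 7.16 degrees, less where a joint would pass 70% of its speed; a pose out of reach is approached as far as the arm can. A call with a gripper value outside its range is refused whole. OPENING is the finger opening in cm, from 0 to 8.54, set as the call begins (- or left out, the last holds). The fingers move at their own pace and stop on an object; FORCE is the grip in N (left out, the last holds). Time passes only in rows, so rows that do not move let the fingers close, or fill a call up. It gives the time, the measured TCP pose, the force and the opening at its end, in the units of the state.
- robot.get_obs(): the state, without advancing time (a new reading comes with each control period).
- cams.get_image(name): name is "scene" or "top" or "wrist"; returns (picture, depth): 384x512x3 uint8, red, green, blue; 384x512 float32, mm along the optical axis (not along the pixel's ray), 0 where there is no reading.
- cams.calibration(name): a dict with "mtx" (3x3 intrinsics, pixels), "pose" (4x4, takes a point from camera to world coordinates). Camera axes: x right, y up, looking along -z (the intrinsics and any distortion apply to the point x, -y, -z); pixel columns grow to the right and rows downward; lengths in mm; the calibration is good to about 2 mm. A picture is of the moment at which its call begins: read the wrist's pose just before it. calibration takes no time and is no camera call; for the wrist camera it gives the pose at the moment of the call.
- workorder.job_done(): hands the job in, once; it reports no verdict.
Trained networks look in the newest picture that a camera, given by its name, has taken for a name from the list of things; names that differ only in an ending like _2 or _b are one class to them, and where a whole thing is asked for, a point or a joint stands for the part that bears it (a point fixed in the world has none). Each returns a list of dicts, best first, with "p" (0 to 1); they miss things now and then, are a little off and sometimes report something else, mostly with a low value. They report only what shows in the picture. A call takes as long as a camera call. They do not tell look-alikes from the thing itself.
- spotter.search_frame(camera, query): "location" ([row, column] in pixels, amid what is visible of it).
- spotter.spot_point(camera, query): "location" ([row, column] in pixels: a listed point, or the origin of a listed thing).
The state is a dict: "time_s": time; "joint_pos": joint angles; "joint_vel": joint speeds; "joint_efforts": joint torques, N m; "position": TCP position; "tool_rot": TCP orientation; "wrist_force": force on the tool from outside, world axes, zero at the start; "ft_torque": the same for the moment, N m; "grip_width": finger opening in mm.
Only numpy, scipy, OpenCV 4.12 (cv2) and the standard library are available. Lean on these libraries where they do the work, as an engineer would, in place of code of your own. Each camera call takes 0.05 s, during which the arm holds its last target. There are 200 camera calls.

TASK

Hang the small measuring scoop on the snap hook of the tool stand: push the eye at the end of its handle down against the sprung gate, never pressing hard on the hook, until it passes inside and the gate snaps shut behind it. Then let go, so that the scoop hangs freely by its eye, at most swaying a little, and leave the other things on the bench where they are.

Things in the scene. Friction and masses are not known exactly. Their poses are not given: they have to be found in the camera images.
- stand: Fixed tool stand; origin under its post, z up. Base 130 x 150 x 12 mm, post 16 thick, 320 tall. A collar clamped on the post carries a 6 mm steel arm reaching 110 mm along the stand's -x, towards the robot, ending in a snap hook. The collar sits anywhere in a 44 mm range of height and is not measured: find the hook by feel. The clamp holds firm.
- hook_mid (a point): Point on the stand 110 mm along its -x, 215 mm up: middle of the range of the hook's level h (true h up to 22 mm above or below). Axes as the stand. The hook is a J of 6 mm bar in the x-z plane: shank at x +16, bar centre at the bottom x 0, height h-4, free tip rising at x -16 to h+25. Arm at h+40. Over 12 N on the hook is too hard.
- gate_mid (a point): Point on the stand 28 mm above hook_mid, where the sprung gate's middle is when h is mid-range. The gate is a 4 mm rod from a hinge at x +13, h+36 down to x -12, h+20, just inside the tip. It opens downwards only; it yields to a steady 4 to 8 N, then springs shut and the force drops to nothing. The eye's bar touches it near h+28, passes near h+9, meets the hook's bottom near h+2.
- scoop_grip (a point): Grasp point in the black handle of the small scoop: bar 12 mm wide, 14 high, from 39 behind this point to 45 ahead. x points along it to the eye, z up. The steel cup (52 across, 40 high, standing on the bench) has its axis 63 behind, its base 30 below. 110 to 185 g. A bigger scoop without an eye (cup 80 across) stands nearby.
- scoop_eye (a point): Centre of the eye, a level steel ring 58 mm ahead of scoop_grip: bar 5 thick, hole 22 across, outside 32; axes as scoop_grip. To clip it on, hold the scoop level, its x along the stand's +x, the hook's tip under the hole and the eye's front bar (13.5 ahead of its centre) over the gate: eye centre at hook_mid x -19, y 0; then press straight down.
There are look-alikes about, which are no part of the job. Leave any green or purple look-alike of the part that bears scoop_grip alone.

How it is judged:
By the outcome, as a careful person would: the job done as asked, in the order asked, and still so for the second after the job is handed in, with the robot touching nothing.
It also fails if it takes over 72 s, if anything falls off the work surface, if the arm or the gripper's body presses on something with over 40 N, if the wrist force passes 120 N, or if a joint passes its speed limit or range.

## Working session

There is one attempt and no reset: what is moved stays moved. The work goes in short steps, Python scripts to look and compute and a shell command to move; the robot and the scene stay as the last step left them, time stands still between calls to the robot, and variables do not carry over. Pictures are saved under pics/ and viewed, about 8 in all and at most 12, crops included, and the job is handed in when it is done.

```bash
ls; mkdir -p pics; cat > h.py <<'E'
import numpy as np, cv2
from cell import robot, cams, workorder, spotter
def world(cam,d,r,c,win=2):
    k=cams.calibration(cam); K=np.array(k["mtx"]); P=np.array(k["pose"])
    r,c=int(round(r)),int(round(c)); w=d[max(r-win,0):r+win+1,max(c-win,0):c+win+1]; w=w[w>0]
    z=np.median(w) if w.size else np.nan
    p=np.array([(c-K[0,2])/K[0,0]*z,-(r-K[1,2])/K[1,1]*z,-z,1])
    return (P@p)[:3].round(1)
def pix(cam,p):
    k=cams.calibration(cam); K=np.array(k["mtx"]); P=np.array(k["pose"])
    q=np.linalg.inv(P)@np.append(p,1); return [K[1,1]*q[1]/q[2]+K[1,2] if 0 else K[1,2]-K[1,1]*q[1]/-q[2], K[0,2]+K[0,0]*q[0]/-q[2]]
def save(n,im): cv2.imwrite(f"pics/{n}.png",im[:,:,::-1])
E
python3 - <<'E'
from h import *
o=robot.get_obs(); print(o, robot.tips_ahead)
for n in ("scene","top"):
    im,d=cams.get_image(n); save(n+"0",im); np.save(n+"0.npy",d)
    for q in ("scoop_grip","scoop_eye","hook_mid","stand"):
        for r in spotter.spot_point(n,q)[:4]: print(n,q,np.round(r["location"]),round(r["p"],2),world(n,d,*r["location"]))
a=[cv2.imread(f"pics/{n}0.png") for n in("scene","top")]
cv2.imwrite("pics/both.png",np.vstack([a[0],a[1]])[:, :])
E
```

```text
pics
{'time_s': 0.0, 'joint_pos': array([-1.22997941e+00,  4.23856281e-01,  1.63069147e+00,  1.59851002e-05,
        1.08861299e+00, -1.90395100e-02]), 'joint_vel': array([-0.00024488,  0.0003683 , -0.00073976, -0.00019538, -0.00051827,
        0.00130165]), 'joint_efforts': array([ 5.94749454e-04, -5.57387745e+01, -2.81740773e+01, -3.75788360e-07,
        7.43127137e-03, -3.29935823e-06]), 'position': array([ 219.8965893 , -584.41233226,  208.73550563]), 'tool_rot': array([-3.14154865e+00,  1.56753219e-03, -1.21094729e+00]), 'wrist_force': array([ 0.00373423,  0.27291594, -1.1345702 ]), 'ft_torque': array([-0.02688773, -0.0077304 ,  0.04192889]), 'grip_width': 84.96102078900304} 11.0
scene scoop_grip [215. 267.] 0.96 [518.1 -78.1  34.8]
scene scoop_grip [241. 141.] 0.91 [ 206.4 -341.5    0.8]
scene scoop_grip [154. 296.] 0.84 [482.6 196.6  32.1]
scene scoop_eye [158. 312.] 0.76 [531.5 230.6   3.3]
scene scoop_eye [213. 286.] 0.7 [559.6 -23.4   4.4]
scene scoop_eye [225. 136.] 0.67 [ 154.1 -301.3   -1.1]
scene hook_mid [168. 311.] 0.59 [546.8 191.9  -2.2]
scene stand [216. 338.] 0.73 [714.   45.9  10.2]
top scoop_grip [320. 354.] 0.84 [ 215.8 -357.1   36.7]
top scoop_grip [218. 129.] 0.8 [481.7 202.7  35.2]
top scoop_grip [199. 238.] 0.67 [525.  -77.2  35.2]
top scoop_eye [196. 125.] 0.96 [546.4 225.2   0.7]
top scoop_eye [183. 224.] 0.9 [ 5.764e+02 -3.950e+01  2.000e-01]
top scoop_eye [340. 333.] 0.79 [ 164.8 -309.5    0.6]
top hook_mid [150. 188.] 0.91 [606.   27.9 206.1]
top hook_mid [199. 236.] 0.54 [525.1 -72.1  35.7]
top stand [136. 187.] 0.77 [701.3  56.7  28.3]
```

View pics/scene0.png

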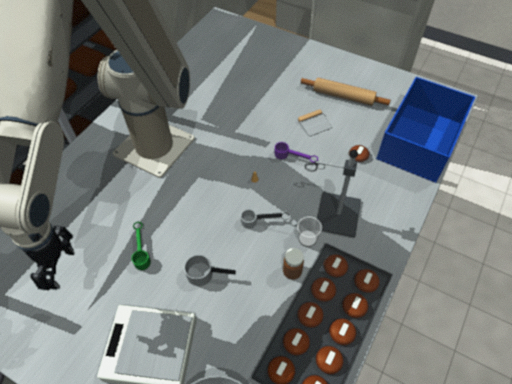

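View pics/top0.png

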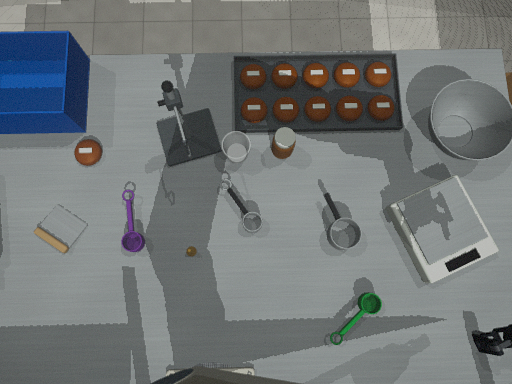

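Look-alikes by top-picture pixel: the purple scoop (218,129), the green scoop (320,354), the big black scoop with no eye (232,343), and the small steel/black scoop with an eye (199,238). The last one fits the description, so I'll enlarge it and measure the stand.

```bash
python3 - <<'E'
from h import *
im=cv2.imread("pics/top0.png"); d=np.load("top0.npy")
c=im[75:250,150:300]; cv2.imwrite("pics/crop1.png",cv2.resize(c,None,fx=3.4,fy=3.4,interpolation=cv2.INTER_CUBIC))
k=cams.calibration("top");K=np.array(k["mtx"]);P=np.array(k["pose"])
v,u=np.mgrid[:384,:512]
X=np.stack([(u-K[0,2])/K[0,0]*d,-(v-K[1,2])/K[1,1]*d,-d,np.ones_like(d)],-1)@P.T
print("cam",P[:3,3])
def reg(r0,r1,c0,c1,z0,z1):
    s=X[r0:r1,c0:c1,:3].reshape(-1,3); return s[(s[:,2]>z0)&(s[:,2]<z1)]
a=reg(75,165,150,215,150,330)
print(a[np.argsort(a[:,2])][::max(1,len(a)//30)].round(0).tolist())
b=reg(95,175,145,230,6,18); print(len(b),cv2.minAreaRect(b[:,:2].astype(np.float32)))
s=reg(170,240,212,270,8,60); 
print("scoop",s[s[:,2]>20].round(0)[::6].tolist())
E
```

```text
cam [ 327.65093724 -100.40390271 1086.29039383]
[[711.0, 48.0, 151.0], [709.0, 48.0, 180.0], [611.0, 26.0, 205.0], [585.0, 21.0, 223.0], [602.0, 26.0, 234.0], [703.0, 37.0, 239.0], [694.0, 47.0, 244.0], [698.0, 72.0, 246.0], [613.0, 33.0, 248.0], [646.0, 37.0, 248.0], [683.0, 50.0, 249.0], [653.0, 39.0, 250.0], [684.0, 52.0, 250.0], [698.0, 73.0, 251.0], [702.0, 84.0, 253.0], [688.0, 64.0, 257.0], [705.0, 65.0, 260.0], [693.0, 50.0, 261.0], [702.0, 42.0, 262.0], [693.0, 56.0, 263.0], [711.0, 71.0, 263.0], [697.0, 52.0, 264.0], [701.0, 60.0, 264.0], [720.0, 47.0, 267.0], [702.0, 58.0, 278.0], [704.0, 49.0, 291.0], [699.0, 50.0, 310.0], [704.0, 65.0, 315.0], [711.0, 50.0, 317.0], [708.0, 64.0, 319.0], [712.0, 62.0, 321.0]]
2243 ((695.0130615234375, 39.479286193847656), (164.11415100097656, 174.17816162109375), 15.65594482421875)
scoop [[580.0, -39.0, 31.0], [576.0, -36.0, 36.0], [576.0, -52.0, 34.0], [573.0, -31.0, 28.0], [569.0, -34.0, 34.0], [566.0, -59.0, 31.0], [562.0, -33.0, 30.0], [556.0, -33.0, 31.0], [555.0, -52.0, 35.0], [553.0, -44.0, 34.0], [552.0, -59.0, 34.0], [549.0, -62.
[... 180 characters left out ...]
3.0], [522.0, -70.0, 38.0], [520.0, -72.0, 35.0], [517.0, -75.0, 36.0], [515.0, -74.0, 35.0], [512.0, -77.0, 35.0], [509.0, -80.0, 35.0], [506.0, -82.0, 41.0], [504.0, -85.0, 37.0], [501.0, -87.0, 38.0], [499.0, -90.0, 33.0], [496.0, -90.0, 37.0], [493.0, -92.0, 37.0], [491.0, -95.0, 35.0], [489.0, -110.0, 41.0], [489.0, -89.0, 26.0], [488.0, -105.0, 36.0], [488.0, -120.0, 34.0], [486.0, -100.0, 32.0], [482.0, -92.0, 42.0], [480.0, -92.0, 37.0], [479.0, -131.0, 21.0], [473.0, -135.0, 40.0], [467.0, -87.0, 38.0], [464.0, -135.0, 35.0], [455.0, -132.0, 40.0], [451.0, -94.0, 38.0], [448.0, -130.0, 40.0], [446.0, -124.0, 35.0], [443.0, -109.0, 39.0], [443.0, -124.0, 35.0], [441.0, -117.0, 35.0]]
```

View pics/crop1.png

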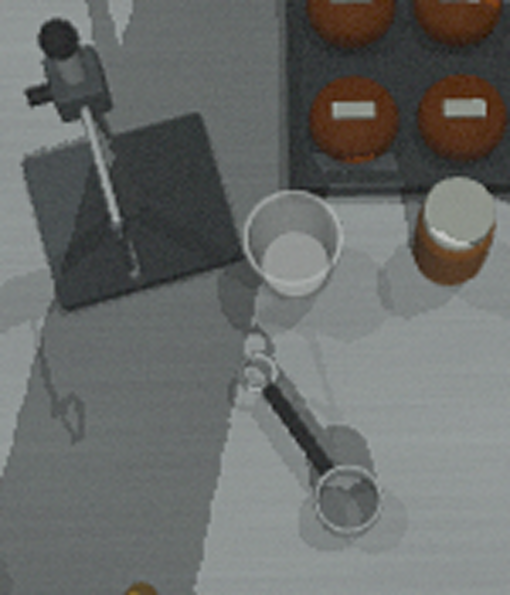

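The crop confirms the small black-handled scoop: eye at top pixel (184,226), cup at (221,252), with a real ring at the end of the handle. The hook arm runs towards the robot at about (155,187). Next I go above it.

```bash
python3 -m inch '{"xyz":[[-2.5,-3,0],[-2.5,-3,0],[-2.5,-3,0],[-2.5,-3,0],[-2.5,-3,0],[-2.5,-3,0],[-2.5,-3,0],[-2.5,-3,0],[-2.5,-3,0],[-2.5,-3,0]],"twist":[0,0,0,0,0,0,0,0,0,0]}' 8.5 && python3 -m inch '{"xyz":[[-2.5,-3,0],[-2.5,-3,0],[-2.5,-3,0],[-2.5,-3,0],[-2.0,-3,0],[0,0,0],[0,0,0],[0,0,0],[0,0,0],[0,0,0]],"twist":[0,0,0,0,0,-0.085,-0.085,-0.085,-0.085,0]}'
python3 - <<'E'
from h import *
im,d=cams.get_image("wrist"); save("w1",im); np.save("w1.npy",d)
for q in ("scoop_grip","scoop_eye","hook_mid","stand"):
    for r in spotter.spot_point("wrist",q)[:3]: print(q,np.round(r["location"]),round(r["p"],2),world("wrist",d,*r["location"]))
k=cams.calibration("wrist");K=np.array(k["mtx"]);P=np.array(k["pose"]); print(P.round(2))
v,u=np.mgrid[:384,:512]
X=(np.stack([(u-K[0,2])/K[0,0]*d,-(v-K[1,2])/K[1,1]*d,-d,np.ones_like(d)],-1)@P.T)[...,:3]
np.save("X1.npy",X)
g=im.max(2)
m=(d>0)&(X[...,2]>20)&(X[...,2]<50)&(X[...,0]>420)&(X[...,0]<600)&(X[...,1]>-150)&(X[...,1]<0)
h=m&(g<70); n,l,s,c=cv2.connectedComponentsWithStats(h.astype(np.uint8)); i=1+np.argmax(s[1:,4]); p=X[l==i]
print(len(p),np.median(p,0),cv2.minAreaRect(p[:,:2].astype(np.float32)),c[i])
print(robot.get_obs()["tool_rot"],robot.get_obs()["position"])
E
```

```text
time_s: 1.33
position: [413.5, -243.7, 209.8]
tool_rot: [-3.141, -0.001, -1.211]
wrist_force: [0.9, -0.8, 0.8]
grip_width: 84.9
time_s: 2.17
position: [511.1, -80.0, 209.6]
tool_rot: [-3.142, -0.0, -0.868]
wrist_force: [0.4, 0.1, -0.3]
grip_width: 84.9
scoop_grip [154. 264.] 0.84 [523.1 -80.7  36.2]
scoop_eye [ 98. 267.] 0.57 [ 5.676e+02 -4.820e+01  1.000e-01]
[[ 6.4000e-01  7.3000e-01  2.4000e-01  5.7160e+02]
 [-7.7000e-01  6.1000e-01  2.0000e-01 -2.9630e+01]
 [ 0.0000e+00 -3.1000e-01  9.5000e-01  3.7433e+02]
 [ 0.0000e+00  0.0000e+00  0.0000e+00  1.0000e+00]]
1069 [518.01545036 -78.04333766  36.75189924] ((512.0885620117188, -74.25189208984375), (98.07325744628906, 48.135406494140625), 40.11174011230469) [258.52853134 155.56875585]
[-3.14151260e+00 -7.51620046e-05 -8.72943246e-01] [510.98983975 -80.31924781 209.57461879]
```

View pics/w1.png

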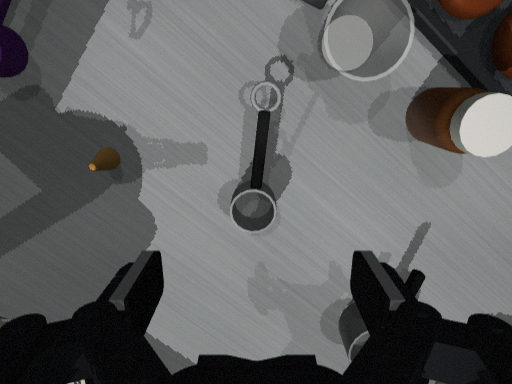

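The wrist view shows the scoop's eye at (97,267), its handle from (111,264) to (187,257), and the cup rim centred at (210,253). The second ring at (69,279) is its shadow. I'll project these onto known heights.

```bash
cat >> h.py <<'E'
def ray(cam,r,c,z):
    k=cams.calibration(cam); K=np.array(k["mtx"]); P=np.array(k["pose"])
    v=P[:3,:3]@np.array([(c-K[0,2])/K[0,0],-(r-K[1,2])/K[1,1],-1]); o=P[:3,3]
    return (o+v*(z-o[2])/v[2]).round(1)
E
python3 - <<'E'
from h import *
e=ray("wrist",97,266.5,31);c=ray("wrist",210.5,253,40);f=ray("wrist",111,264,37);b=ray("wrist",187,257,37)
print(e,c,f,b)
u=(e-c)[:2];L=np.hypot(*u);u/=L;print(L,"yaw",np.arctan2(u[1],u[0]))
g=(c[:2]+u*63+e[:2]-u*58)/2;print("grip",g, np.arctan2(*(f-b)[1::-1]))
t=g-12*u; o=robot.get_obs(); y=o["tool_rot"][2]; D=t-o["position"][:2]
print("target",t,"tool dx,dy",D@[np.cos(y),np.sin(y)],D@[np.sin(y),-np.cos(y)],"twist",-(np.arctan2(u[1],u[0])-np.pi/2-y))
# stand
d=np.load("top0.npy");k=cams.calibration("top");K=np.array(k["mtx"]);P=np.array(k["pose"])
v,w=np.mgrid[:384,:512]
X=(np.stack([(w-K[0,2])/K[0,0]*d,-(v-K[1,2])/K[1,1]*d,-d,np.ones_like(d)],-1)@P.T)[...,:3]
q=[ray("top",75+r/3.4,150+c/3.4,12) for r,c in ((158,24),(113,200),(258,240),(307,70))]
print("base corners",q,np.mean(q,0))
for a,b in((1,0),(2,3),(0,3),(1,2)): 
    e=(q[a]-q[b]); print(np.hypot(*e[:2]),np.arctan2(e[1],e[0]))
m=np.zeros_like(d,bool);m[105:158,172:192]=1;m&=(X[...,2]>225)&(X[...,2]<270)&(X[...,0]<682)
p=X[m];print(len(p),np.median(p[:,2]),np.polyfit(p[:,0],p[:,1],1),p[:,0].min(),p[:,0].max())
E
```

```text
[568.3 -45.7  31. ] [ 468.1 -111.6   40. ] [556.4 -52.3  37. ] [490.8 -98.2  37. ]
119.92852037776495 yaw 0.5817584663838657
grip [520.28874419 -77.27626505] 0.6105213189403109
target [510.26277208 -83.87019281] tool dx,dy 2.2536226424208334 2.8388418001578573 twist 0.11609461408151067
base corners [array([750.5, 141.3,  12. ]), array([ 7.863e+02, -6.000e-01,  1.200e+01]), array([663. , -31.9,  12. ]), array([625.5, 102.7,  12. ])] [706.325  52.875  12.   ]
146.34633579287183 -1.323663208930534
139.72619654166502 -1.2990832811499482
130.82415679070897 0.2995105081771806
127.21076998430593 0.24860114489837185
134 247.7517040599492 [   0.27525925 -139.38365257] 584.515260089064 680.8378234982431
```

```bash
python3 -m inch '{"xyz":[[0.23,0.28,0],[0,0,2.5],[0,0,2.5],[0,0,2.5],[0,0,2.5],[0,0,2.5],[0,0,2.5],[0,0,2],[0,0,1.2],[0,0,0.55]],"twist":[0.1,0,0,0,0,0,0,0,0,0]}' 8.5 && python3 -m inch '{"xyz":[[0,0,0],[0,0,0],[0,0,0],[0,0,0],[0,0,0],[0,0,0],[0,0,0],[0,0,0],[0,0,0],[0,0,0]],"twist":[0,0,0,0,0,0,0,0,0,0]}' 0 100 && python3 -m inch '{"xyz":[[0,0,0],[0,0,0],[0,0,0],[0,0,0],[0,0,-0.5],[0,0,-1],[0,0,-2],[0,0,-3],[0,0,-3],[0,0,-3]],"twist":[0,0,0,0,0,0,0,0,0,0]}'
```

```text
time_s: 3.25
position: [509.4, -83.7, 20.4]
tool_rot: [3.14, 0.002, -0.972]
wrist_force: [-0.1, 1.0, 0.6]
grip_width: 85.2
time_s: 4.08
position: [510.3, -83.8, 22.0]
tool_rot: [-3.142, 0.0, -0.971]
wrist_force: [0.1, -0.5, 0.3]
grip_width: 0.4
time_s: 4.92
position: [510.0, -83.7, 149.1]
tool_rot: [3.142, -0.0, -0.971]
wrist_force: [0.4, 0.4, 0.7]
grip_width: -0.3
```

The grip missed (opening 0). I'll look.

```bash
python3 - <<'E'
from h import *
im,d=cams.get_image("wrist"); save("w2",im); np.save("w2.npy",d)
print(cams.calibration("wrist")["pose"])
print(pix("wrist",np.array([509.8,-83.8,30])),pix("wrist",robot.get_obs()["position"]))
for q in ("scoop_grip","scoop_eye"):
    for r in spotter.spot_point("wrist",q)[:3]: print(q,np.round(r["location"]),round(r["p"],2),world("wrist",d,*r["location"]))
E
```

```text
[[ 5.64921214e-01  7.87683445e-01  2.45802385e-01  5.77512297e+02]
 [-8.25120032e-01  5.36947312e-01  1.75683002e-01 -3.95758727e+01]
 [ 6.39966241e-03 -3.02063527e-01  9.53266316e-01  3.19870450e+02]
 [ 0.00000000e+00  0.00000000e+00  0.00000000e+00  1.00000000e+00]]
[np.float64(178.37501097399408), np.float64(252.57483668806782)] [np.float64(234.18226506073444), np.float64(256.1648566711978)]
scoop_grip [163. 258.] 0.95 [527.  -78.   40.9]
```

View pics/w2.png

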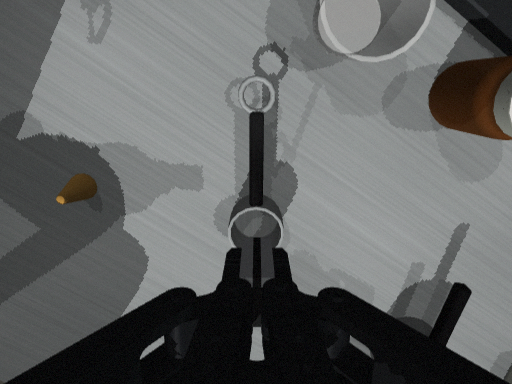

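```bash
python3 - <<'E'
from h import *
d=np.load("w2.npy")
for n,r,c,z in(("eye",95,257,31),("cup",229,256.5,40),("front",112,257,37),("back",205,256,37)): print(n,ray("wrist",r,c,z))
for r,c in((150,257),(180,256),(200,256),(255,235),(255,280),(270,257),(265,246),(265,268),(290,246),(300,240)): print(r,c,d[r,c],world("wrist",d,r,c,1))
print(robot.get_obs()["position"],robot.get_obs()["grip_width"],robot.get_obs()["joint_pos"])
E
```

```text
eye [571.1 -45.3  31. ]
cup [ 473.8 -111.3   40. ]
front [560.1 -52.8  37. ]
back [492.  -98.4  37. ]
150 257 278.9672 [534.1 -70.6  38.5]
180 256 287.63937 [511.7 -84.9  38.6]
200 256 294.1794 [496.4 -95.4  38.6]
255 235 143.92365 [513.1 -72.2 186.9]
255 280 143.76807 [524.2 -88.5 187. ]
270 257 125.6939 [521.3 -78.1 204.9]
265 246 129.63347 [519.1 -74.4 201.6]
265 268 129.40149 [523.9 -81.6 201.5]
290 246 111.46899 [519.9 -74.5 219. ]
300 240 105.306625 [518.8 -73.  224.5]
[512.31217554 -84.13949282 150.35293036] 0.15340366782009685 [-1.85698637e-01  3.48668469e-01  1.91225911e+00 -1.24632547e-05
  8.74281100e-01  7.85266660e-01]
```

```bash
python3 - <<'E'
from h import *
print(robot.tips_ahead,[a for a in dir(robot) if a[0]!='_'])
X=np.load("X1.npy")
for r,c in((255,150),(258,140),(270,150),(290,150),(255,365),(270,365),(290,365)): print(r,c,X[r,c].round(0))
d=np.load("w2.npy"); 
print(d[225:262:3,244:272:4].round(0))
p=robot.get_obs()["position"]
for dz in (-11,0,8,30,40): print(dz,pix("wrist",p+[9,6,dz]))
E
```

```text
11.0 ['Unreachable', 'get_obs', 'tips_ahead']
255 150 [492. -39. 253.]
258 140 [489. -37. 255.]
270 150 [491. -42. 261.]
290 150 [484. -48. 262.]
255 365 [ 548. -108.  252.]
270 365 [ 546. -107.  262.]
290 365 [ 540. -111.  264.]
[[339. 338. 338. 339. 337. 338. 337.]
 [338. 339. 339. 340. 339. 339. 339.]
 [340. 339. 340. 341. 338. 340. 339.]
 [340. 342. 341. 340. 341. 341. 340.]
 [152. 153. 153. 152. 153. 152. 152.]
 [149. 150. 149. 150. 149. 148. 149.]
 [147. 147. 147. 147. 147. 146. 147.]
 [144. 144. 144. 144. 144. 144. 144.]
 [140. 141. 142. 141. 142. 141. 143.]
 [140. 140. 140. 139. 139. 138. 139.]
 [136. 137. 137. 136. 136. 136. 137.]
 [133. 134. 134. 135. 133. 134. 135.]
 [132. 132. 131. 131. 132. 131. 132.]]
-11 [np.float64(208.7049640630117), np.float64(256.3263509039847)]
0 [np.float64(215.9881177050789), np.float64(256.41046584584524)]
8 [np.float64(221.84845292364778), np.float64(256.4781483060018)]
30 [np.float64(241.05173296057032), np.float64(256.69993173433807)]
40 [np.float64(251.68583129253182), np.float64(256.8227475648)]
```

The wrist depth shows the shut fingertips about 26 mm above the reported TCP, not 11 mm below it. Tool heights therefore read about 37 mm low, and the jaws closed above the handle. The scoop hasn't moved. I'll go deeper and check the force as I go.

```bash
python3 -m inch '{"xyz":[[0,0,0],[0,0,0],[0,0,1],[0,0,2.5],[0,0,2.5],[0,0,2.5],[0,0,2.5],[0,0,1.2],[0,0,0.6],[0,0,0]],"twist":[0,0,0,0,0,0,0,0,0,0]}' 8.5 && python3 -m inch '{"xyz":[[0,0,0.4],[0,0,0.4],[0,0,0.4],[0,0,0.4],[0,0,0.4],[0,0,0.4],[0,0,0],[0,0,0],[0,0,0],[0,0,0]],"twist":[0,0,0,0,0,0,0,0,0,0]}'
python3 - <<'E'
from h import *
im,d=cams.get_image("wrist"); save("w3",im); np.save("w3.npy",d)
p=robot.get_obs()["position"]; print(p)
for r,c in((255,150),(258,140),(270,150),(255,365),(270,365)): print(r,c,world("wrist",d,r,c,1))
E
```

```text
time_s: 5.9
position: [509.0, -83.5, 17.2]
tool_rot: [3.139, 0.003, -0.971]
wrist_force: [-0.8, -0.6, 1.3]
grip_width: 85.1
time_s: 6.73
position: [510.4, -83.8, -4.8]
tool_rot: [-3.141, -0.0, -0.971]
wrist_force: [-0.4, 0.1, -0.1]
grip_width: 85.2
[510.48643435 -83.80820798  -4.80692764]
255 150 [494.5 -41.1  38. ]
258 140 [492.8 -38.3  40.7]
270 150 [493.1 -44.2  44.8]
255 365 [ 545.4 -114.6   38.7]
270 365 [ 542.5 -113.5   47.4]
```

No contact at −4.8, so the offset is real. Down 10 mm more, close and lift.

```bash
python3 -m inch '{"xyz":[[0,0,0.3],[0,0,0.3],[0,0,0.3],[0,0,0.1],[0,0,0],[0,0,0],[0,0,0],[0,0,0],[0,0,0],[0,0,0]],"twist":[0,0,0,0,0,0,0,0,0,0]}' && python3 -m inch '{"xyz":[[0,0,0],[0,0,0],[0,0,0],[0,0,0],[0,0,0],[0,0,0],[0,0,0],[0,0,0],[0,0,0],[0,0,0]],"twist":[0,0,0,0,0,0,0,0,0,0]}' 0 100
```

```text
time_s: 7.62
position: [510.4, -83.8, -14.9]
tool_rot: [-3.141, -0.0, -0.971]
wrist_force: [0.3, -0.9, 0.1]
grip_width: 84.9
time_s: 8.45
position: [510.3, -83.8, -14.9]
tool_rot: [-3.142, -0.0, -0.971]
wrist_force: [0.1, -0.2, 2.6]
grip_width: 10.1
```

```bash
python3 -m inch '{"xyz":[[0,0,-0.5],[0,0,-1],[0,0,-2],[0,0,-3],[0,0,-3],[0,0,-3],[0,0,-3],[0,0,-3],[0,0,-3],[0,0,-2.5]],"twist":[0,0,0,0,0,0,0,0,0,0]}' && python3 -m inch '{"xyz":[[0,0,-1],[0,0,0],[0,0,0],[0,0,0],[0,0,0],[0,0,0],[0,0,0],[0,0,0],[0,0,0],[0,0,0]],"twist":[0.08,0.08,0.08,0.09,0,0,0,0,0,0]}'
python3 - <<'E'
from h import *
o=robot.get_obs(); y=o["tool_rot"][2]; print(y,o["wrist_force"],o["grip_width"])
D=np.array([456,-14.6])-o["position"][:2]
print("tool dx,dy",D@[np.cos(y),np.sin(y)],D@[np.sin(y),-np.cos(y)])
E
```

```text
time_s: 9.28
position: [510.3, -83.7, 228.1]
tool_rot: [-3.14, -0.001, -0.971]
wrist_force: [1.1, -0.0, -1.5]
grip_width: 10.3
time_s: 10.12
position: [510.3, -83.8, 235.0]
tool_rot: [3.141, 0.0, -1.3]
wrist_force: [0.3, 0.6, -0.9]
grip_width: 10.7
-1.3002723290563103 [ 0.30968907  0.58197646 -0.8943839 ] 10.739895439728778
tool dx,dy -81.14316746107946 33.81075802230531
```

```bash
python3 -m inch '{"xyz":[[0,1.2,0],[0,1.2,0],[0,1,0],[-2,0,0],[-2,0,0],[-2,0,0],[-1.5,0,0],[-0.6,0,0],[0,0,0],[0,0,0]],"twist":[0,0,0,0,0,0,0,0,0,0]}'
python3 - <<'E'
from h import *
o=robot.get_obs(); print(o["position"],o["wrist_force"])
for n in("wrist","top"):
    im,d=cams.get_image(n); save(n[0]+"4",im); np.save(n[0]+"4.npy",d)
    for q in ("scoop_eye","hook_mid","gate_mid"):
        for r in spotter.spot_point(n,q)[:2]: print(n,q,np.round(r["location"]),round(r["p"],2),world(n,d,*r["location"]))
    if n=="wrist": w=im
t=im[60:220,130:290]
cv2.imwrite("pics/v4.png",np.hstack([w[:,:,::-1],cv2.resize(t,(384,384))[:,:288,::-1]]))
E
```

```text
time_s: 10.95
position: [455.8, -15.1, 235.2]
tool_rot: [-3.141, -0.0, -1.3]
wrist_force: [-0.2, -0.1, -2.3]
grip_width: 10.6
[455.75727843 -15.12754628 235.1925376 ] [-0.20428957 -0.09181838 -2.33210788]
top scoop_eye [342. 332.] 0.6 [ 160.3 -306.4    2.3]
top hook_mid [154. 188.] 0.91 [478.8 -28.4 591.9]
top gate_mid [148. 186.] 0.62 [490.2 -24.1 580.7]
```

View pics/v4.png

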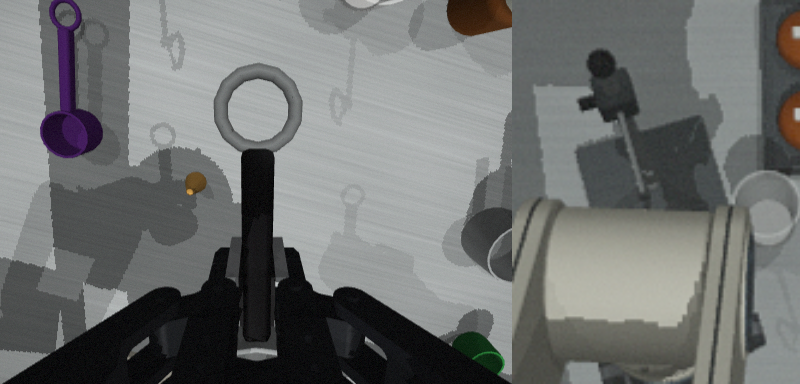

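The wrist view shows the scoop held level, eye ring centred at (109,258) and in line with the tool. The hook is out of this view. I'll measure the eye and check my hook estimate with an overlay on the first scene and top pictures.

```bash
python3 - <<'E'
from h import *
im=cv2.imread("pics/w4.png"); d=np.load("w4.npy"); k=cams.calibration("wrist");K=np.array(k["mtx"]);P=np.array(k["pose"])
v,w=np.mgrid[:384,:512]
X=(np.stack([(w-K[0,2])/K[0,0]*d,-(v-K[1,2])/K[1,1]*d,-d,np.ones_like(d)],-1)@P.T)[...,:3]
m=(d>0)&(X[...,2]>200)&(v<152)
p=X[m]; print("eye",len(p),cv2.minEnclosingCircle(p[:,:2].astype(np.float32)),np.median(p[:,2]))
hb=X[155:235,258]; print("handle z front/back",hb[::16].round(1).tolist())
a=0.268; ca,sa=np.cos(a),np.sin(a); S=np.array([706.,54.])
hk=lambda x,z: np.array([S[0]+(x-110)*ca,S[1]+(x-110)*sa,z])
out=[]
for cam,box in(("scene",(140,190,285,345)),("top",(95,165,160,200))):
    I=cv2.imread(f"pics/{cam}0.png"); r0,r1,c0,c1=box; f=8
    C=cv2.resize(I[r0:r1,c0:c1],None,fx=f,fy=f,interpolation=cv2.INTER_CUBIC); raw=C.copy()
    h=205
    for seg,col in(([(110-8,h+40),(16,h+40),(16,h+12),(11,h),(0,h-4),(-11,h),(-16,h+12),(-16,h+25)],(0,255,255)),([(13,h+36),(-12,h+20)],(0,0,255))):
        q=[pix(cam,hk(*s)) for s in seg]
        pts=np.array([[(c-c0+.5)*f,(r-r0+.5)*f] for r,c in q],np.int32); cv2.polylines(C,[pts],False,col,1)
    out.append((raw,C))
A=np.hstack([out[0][0][:, :],out[0][1]]); A=cv2.resize(A,(800,int(A.shape[0]*800/A.shape[1])))
B=np.hstack([out[1][0],out[1][1]]); B=cv2.resize(B,None,fx=.46,fy=.46)
V=np.zeros((A.shape[0]+B.shape[0],800,3),np.uint8);V[:A.shape[0]]=A;V[A.shape[0]:,:B.shape[1]]=B[:,:800];print(V.shape)
cv2.imwrite("pics/v5.png",V)
E
```

```text
eye 3373 ((523.5997924804688, 3.004757881164551), 15.975887298583984) 282.0390313263173
handle z front/back [[509.5, -1.0, 286.7], [503.9, -2.6, 286.5], [498.2, -4.2, 286.5], [492.3, -5.8, 286.7], [486.4, -7.4, 287.1]]
(591, 800, 3)
```

View pics/v5.png

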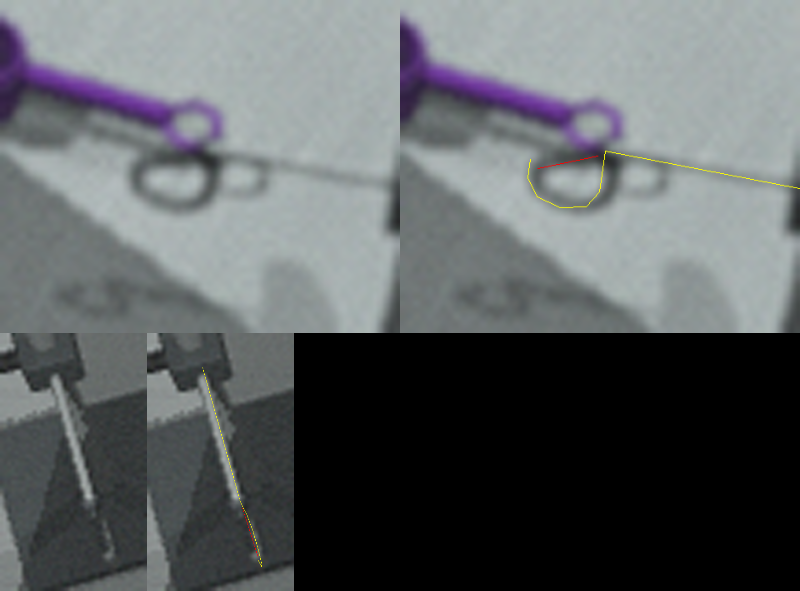

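The overlay with h≈205 nearly matches the hook; the true hook sits about 3 mm further along +x and 1 mm further along +y. I correct for that, go over the gate and come down.

```bash
python3 -m inch '{"xyz":[[0,-0.8,0],[0,-1.2,0],[-0.1,-1.5,0],[0,-1.5,0],[0,-1,0],[0,-0.5,0],[0,0,0],[0,0,0],[0,0,0],[0,0,0]],"twist":[0,0,0,0,0,0,0,0,0,0]}' && python3 -m inch '{"xyz":[[0,0,0.5],[0,0,0.7],[0,0,0.7],[0,0,0.6],[0,0,0.4],[0,0,0.3],[0,0,0],[0,0,0],[0,0,0],[0,0,0]],"twist":[0,0,0,0,0,0,0,0,0,0]}'
python3 - <<'E'
from h import *
o=robot.get_obs(); print(o["position"],o["wrist_force"],o["ft_torque"])
im,d=cams.get_image("scene"); r0,r1,c0,c1=110,210,250,370
cv2.imwrite("pics/v6.png",cv2.resize(im[r0:r1,c0:c1,::-1],None,fx=6,fy=6,interpolation=cv2.INTER_CUBIC))
E
```

```text
time_s: 12.18
position: [517.7, 3.4, 235.0]
tool_rot: [3.141, 0.0, -1.301]
wrist_force: [0.1, -0.2, -1.7]
grip_width: 10.4
time_s: 13.02
position: [518.6, 3.5, 203.3]
tool_rot: [-3.141, -0.0, -1.301]
wrist_force: [-0.7, -0.4, -1.4]
grip_width: 10.3
[518.60617954   3.52709243 203.33235318] [-0.71894371 -0.39418674 -1.39947897] [-0.00478301 -0.07675678 -0.02990927]
```

View pics/v6.png

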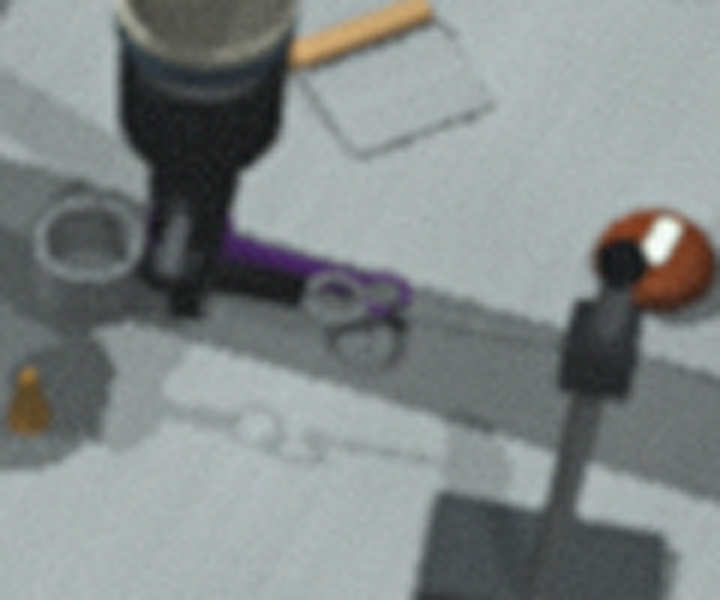

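The eye (298,333) sits just above the hook's tip and gate, as intended. Slow press down with force checks.

```bash
python3 -m inch '{"xyz":[[0,0,0.1],[0,0,0.1],[0,0,0.1],[0,0,0.1],[0,0,0.1],[0,0,0.1],[0,0,0.1],[0,0,0.1],[0,0,0.1],[0,0,0.1]],"twist":[0,0,0,0,0,0,0,0,0,0]}' && python3 -m inch '{"xyz":[[0,0,0.1],[0,0,0.1],[0,0,0.1],[0,0,0.1],[0,0,0.1],[0,0,0],[0,0,0],[0,0,0],[0,0,0],[0,0,0]],"twist":[0,0,0,0,0,0,0,0,0,0]}'
```

```text
time_s: 13.9
position: [518.4, 3.5, 192.9]
tool_rot: [-3.142, 0.0, -1.301]
wrist_force: [0.4, -0.8, -1.6]
grip_width: 10.4
time_s: 14.73
position: [518.6, 3.5, 188.2]
tool_rot: [-3.141, -0.0, -1.301]
wrist_force: [-0.6, -0.5, 3.7]
grip_width: 10.5
```

```bash
python3 -m inch '{"xyz":[[0,0,0.1],[0,0,0.1],[0,0,0.1],[0,0,0],[0,0,0],[0,0,0],[0,0,0],[0,0,0],[0,0,0],[0,0,0]],"twist":[0,0,0,0,0,0,0,0,0,0]}'
```

```text
time_s: 15.57
position: [518.0, 3.5, 184.8]
tool_rot: [3.141, 0.0, -1.301]
wrist_force: [-3.1, -0.9, 4.2]
grip_width: 10.4
```

```bash
python3 -m inch '{"xyz":[[0,0,0.1],[0,0,0.1],[0,0,0.1],[0,0,0],[0,0,0],[0,0,0],[0,0,0],[0,0,0],[0,0,0],[0,0,0]],"twist":[0,0,0,0,0,0,0,0,0,0]}'
```

```text
time_s: 16.4
position: [518.3, 3.5, 182.0]
tool_rot: [3.142, -0.0, -1.301]
wrist_force: [-2.1, -1.0, 4.5]
grip_width: 10.3
```

```bash
python3 -m inch '{"xyz":[[0,0,0.1],[0,0,0.1],[0,0,0.1],[0,0,0],[0,0,0],[0,0,0],[0,0,0],[0,0,0],[0,0,0],[0,0,0]],"twist":[0,0,0,0,0,0,0,0,0,0]}'
```

```text
time_s: 17.23
position: [518.1, 3.5, 178.9]
tool_rot: [3.141, 0.0, -1.301]
wrist_force: [-3.9, -2.3, 2.6]
grip_width: 10.5
```

```bash
python3 -m inch '{"xyz":[[0,0,0.1],[0,0,0.1],[0,0,0.1],[0,0,0.1],[0,0,0],[0,0,0],[0,0,0],[0,0,0],[0,0,0],[0,0,0]],"twist":[0,0,0,0,0,0,0,0,0,0]}'
```

```text
time_s: 18.07
position: [518.0, 3.5, 174.8]
tool_rot: [3.141, 0.0, -1.301]
wrist_force: [-4.1, -1.0, 1.0]
grip_width: 10.2
```

```bash
python3 -m inch '{"xyz":[[0,0,0.1],[0,0,0.1],[0,0,0.1],[0,0,0.1],[0,0,0],[0,0,0],[0,0,0],[0,0,0],[0,0,0],[0,0,0]],"twist":[0,0,0,0,0,0,0,0,0,0]}'
```

```text
time_s: 18.9
position: [518.5, 3.6, 171.0]
tool_rot: [-3.141, -0.0, -1.301]
wrist_force: [0.7, 0.8, -2.1]
grip_width: 10.3
```

The force fell to the bare weight at TCP 171, close to where passing was expected, so the eye is inside. Next I lower it near the hook's bottom, cut the grip to 20 N and ease the cup down in an arc so it won't swing hard when released.

```bash
python3 -m inch '{"xyz":[[0,0,0.1],[0,0,0.1],[0,0,0.1],[0,0,0.1],[0,0,0.1],[0,0,0],[0,0,0],[0,0,0],[0,0,0],[0,0,0]],"twist":[0,0,0,0,0,0,0,0,0,0]}'
```

```text
time_s: 19.73
position: [518.4, 3.5, 166.1]
tool_rot: [-3.142, -0.0, -1.301]
wrist_force: [0.3, -1.0, -1.0]
grip_width: 10.2
```

```bash
python3 -m inch '{"xyz":[[0,0,0],[0,0,0],[0,0,0],[0,0,0],[0,0,0.1],[0,0,0.1],[0,0,0.1],[0,0,0.1],[0,0,0],[0,0,0]],"twist":[0,0,0,0,0,0,0,0,0,0]}' - 20
```

```text
time_s: 20.57
position: [518.8, 3.5, 162.5]
tool_rot: [-3.141, -0.0, -1.301]
wrist_force: [-2.1, -0.5, 5.2]
grip_width: 10.7
```

```bash
python3 -m inch '{"xyz":[[0,0,0],[0,0,0],[0,0,0],[0,0,0],[0,0,0.05],[0,0,0.05],[0,0,0],[0,0,0],[0,0,0],[0,0,0]],"twist":[0,0,0,0,0,0,0,0,0,0]}'
```

```text
time_s: 21.4
position: [518.8, 3.5, 161.6]
tool_rot: [-3.14, -0.0, -1.301]
wrist_force: [-2.9, -0.7, 8.5]
grip_width: 10.5
```

20 N holds too firmly, so I back off and loosen the fingers gradually instead, letting the cup droop.

```bash
python3 -m inch '{"xyz":[[0,0,-0.1],[0,0,-0.1],[0,0,-0.1],[0,0,0],[0,0,0],[0,0,0],[0,0,0],[0,0,0],[0,0,0],[0,0,0]],"twist":[0,0,0,0,0,0,0,0,0,0]}' 1.05 20 && python3 -m inch '{"xyz":[[0,0,0],[0,0,0],[0,0,0],[0,0,0],[0,0,0],[0,0,0],[0,0,0],[0,0,0],[0,0,0],[0,0,0]],"twist":[0,0,0,0,0,0,0,0,0,0]}' 1.15 20
python3 - <<'E'
from h import *
o=robot.get_obs(); print(o["position"],o["wrist_force"],o["grip_width"])
im,d=cams.get_image("wrist"); save("w7",im); k=cams.calibration("wrist");K=np.array(k["mtx"]);P=np.array(k["pose"])
v,w=np.mgrid[:384,:512]
X=(np.stack([(w-K[0,2])/K[0,0]*d,-(v-K[1,2])/K[1,1]*d,-d,np.ones_like(d)],-1)@P.T)[...,:3]
print(X[155:235:16,258].round(1).tolist())
E
```

```text
time_s: 22.23
position: [518.4, 3.5, 164.0]
tool_rot: [-3.141, -0.0, -1.301]
wrist_force: [1.5, 0.5, 0.4]
grip_width: 10.8
time_s: 23.07
position: [518.3, 3.5, 164.0]
tool_rot: [3.142, 0.0, -1.301]
wrist_force: [0.9, 0.1, 0.7]
grip_width: 11.7
[518.28971718   3.54426871 164.0145603 ] [0.9292833  0.08057747 0.66457601] 11.749448760672918
[[571.5, 17.6, 214.5], [566.3, 16.1, 216.0], [560.5, 14.5, 215.8], [555.1, 13.0, 217.2], [548.5, 11.2, 215.9]]
```

```bash
python3 -m inch '{"xyz":[[0,0,0],[0,0,0],[0,0,0],[0,0,0.1],[0,0,0.1],[0,0,0],[0,0,0],[0,0,0],[0,0,0],[0,0,0]],"twist":[0,0,0,0,0,0,0,0,0,0]}' 1.18 20
```

```text
time_s: 23.95
position: [518.3, 3.5, 162.0]
tool_rot: [3.141, 0.0, -1.301]
wrist_force: [-0.3, -1.0, -0.4]
grip_width: 11.9
```

The handle now pivots between the pads. I start the lowering arc.

```bash
python3 -m inch '{"xyz":[[0,0,0.1],[0,0,0.1],[0,0,0.1],[0,0,0.1],[0,-0.02,0.1],[0,-0.02,0.1],[0,-0.02,0.1],[0,-0.02,0.1],[0,0,0],[0,0,0]],"twist":[0,0,0,0,0,0,0,0,0,0]}'
python3 - <<'E'
from h import *
im,d=cams.get_image("wrist"); save("w8",im); k=cams.calibration("wrist");K=np.array(k["mtx"]);P=np.array(k["pose"])
v,w=np.mgrid[:384,:512]
X=(np.stack([(w-K[0,2])/K[0,0]*d,-(v-K[1,2])/K[1,1]*d,-d,np.ones_like(d)],-1)@P.T)[...,:3]
print(X[60:235:16,258].round(1).tolist())
E
```

```text
time_s: 24.78
position: [519.1, 3.7, 153.9]
tool_rot: [3.141, 0.0, -1.301]
wrist_force: [0.2, -0.3, -1.3]
grip_width: 11.8
[[600.5, 25.8, 235.5], [597.1, 24.9, 232.9], [593.4, 23.8, 229.7], [589.6, 22.8, 231.6], [560.2, 13.5, 0.1], [545.7, 9.4, 1.8], [573.1, 18.1, 210.1], [568.5, 16.8, 213.0], [562.5, 15.1, 211.1], [557.1, 13.6, 211.8], [550.8, 11.8, 210.5]]
```

View pics/w8.png

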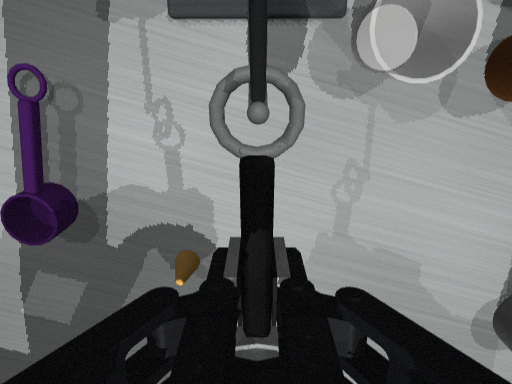

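The view shows the hook's tip (110,258) inside the ring, and the bar running up the picture crosses over the ring's front. Depth there slopes 235→230 mm, which matches the shut gate above the eye. I loosen a touch more.

```bash
cat > hz.py <<'E'
from h import *
im,d=cams.get_image("wrist"); k=cams.calibration("wrist");K=np.array(k["mtx"]);P=np.array(k["pose"])
v,w=np.mgrid[:384,:512]
X=(np.stack([(w-K[0,2])/K[0,0]*d,-(v-K[1,2])/K[1,1]*d,-d,np.ones_like(d)],-1)@P.T)[...,:3]
print("handle",X[165:240:24,258].round(1).tolist(),"ring",X[112,212:218].round(0).tolist()[::3])
E
python3 -m inch '{"xyz":[[0,0,0],[0,0,0],[0,0,0],[0,0,0],[0,0,0],[0,0,0],[0,0,0],[0,0,0],[0,0,0],[0,0,0]],"twist":[0,0,0,0,0,0,0,0,0,0]}' 1.2 20; python3 hz.py
```

```text
time_s: 25.67
position: [519.1, 3.7, 154.0]
tool_rot: [-3.142, 0.0, -1.301]
wrist_force: [0.3, -0.5, 0.9]
grip_width: 12.1
handle [[521.3, 2.6, -0.4], [497.4, -4.0, 0.5], [471.9, -11.2, 0.1], [445.5, -18.5, 0.6]] ring [[559.0, 58.0, -0.0], [569.0, 48.0, 83.0]]
```

```bash
python3 -m inch '{"xyz":[[0,0,0],[0,0,0],[0,0,0],[0,0,0],[0,0,0],[0,0,0],[0,0,0],[0,0,0],[0,0,0],[0,0,0]],"twist":[0,0,0,0,0,0,0,0,0,0]}' 1.21 20; python3 hz.py
```

```text
time_s: 26.55
position: [519.1, 3.7, 154.0]
tool_rot: [-3.142, -0.0, -1.301]
wrist_force: [-0.3, 0.3, -0.5]
grip_width: 12.1
handle [[521.4, 2.6, 0.1], [496.9, -4.2, -1.0], [472.4, -11.0, 1.3], [444.7, -18.7, -1.2]] ring [[559.0, 58.0, 1.0], [560.0, 56.0, -0.0]]
```

The scoop has dropped from the fingers. I back away along −x, then check the hang and the sway.

```bash
python3 -m inch '{"xyz":[[0,0.5,0],[0,1.5,0],[0,2,0],[0,2.5,0],[0,2.5,0],[0,2.5,0],[0,2.5,0],[0,1,0],[0,0,0],[0,0,0]],"twist":[0,0,0,0,0,0,0,0,0,0]}' 2.5 20
python3 - <<'E'
from h import *
ims=[cams.get_image("scene")[0] for _ in range(14)]
np.save("ims.npy",np.array(ims))
g=np.array([cv2.cvtColor(i,cv2.COLOR_RGB2GRAY) for i in ims]).astype(float)[:,130:250,240:370]
print([round(np.sort(abs(g[i]-g[0]).ravel())[-200:].mean(),1) for i in range(1,14)])
r=[cv2.resize(ims[i][130:250,250:370,::-1],(390,390),interpolation=cv2.INTER_CUBIC) for i in (0,7)]
cv2.imwrite("pics/v9.png",np.hstack(r))
E
```

```text
time_s: 27.43
position: [375.4, -36.4, 154.5]
tool_rot: [-3.14, -0.001, -1.302]
wrist_force: [0.1, -0.1, 0.5]
grip_width: 24.8
[np.float64(48.9), np.float64(92.9), np.float64(111.6), np.float64(116.6), np.float64(119.7), np.float64(121.3), np.float64(121.0), np.float64(118.7), np.float64(115.8), np.float64(109.7), np.float64(95.6), np.float64(70.5), np.float64(43.0)]
```

View pics/v9.png

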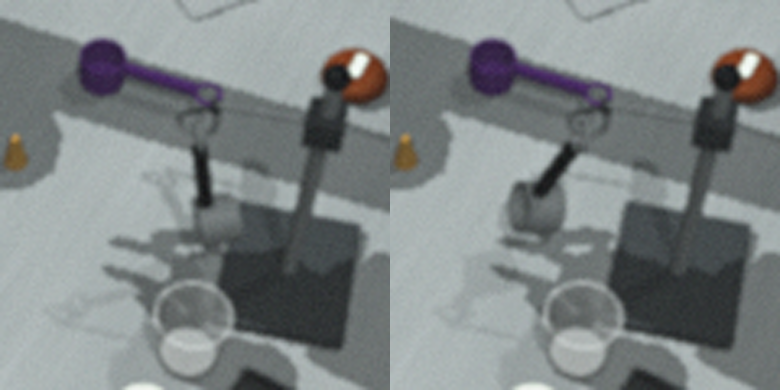

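It hangs by its eye (hook at (118,197) in the left half) but swings by about ±20° with a 0.7 s period. I'll see how fast it damps.

```bash
Z='"twist":[0,0,0,0,0,0,0,0,0,0]'
cat > sw.py <<'E'
from h import *
g=np.array([cv2.cvtColor(cams.get_image("scene")[0],cv2.COLOR_RGB2GRAY) for _ in range(14)]).astype(float)[:,155:215,280:345]
b=np.load("ims.npy"); b=np.array([cv2.cvtColor(i,cv2.COLOR_RGB2GRAY) for i in b]).astype(float)[:,155:215,280:345]
print(robot.get_obs()["time_s"],"pairwise max change",max(np.sort(abs(p-q).ravel())[-200:].mean() for p in g for q in g),"orig",max(np.sort(abs(p-q).ravel())[-200:].mean() for p in b for q in b))
bg=np.median(np.vstack([b,g]),0)
# black handle centroid: dark pixels
for s in (b,g):
    c=[]
    for f in s:
        m=(f[:45,:45]<55); y,x=np.nonzero(m); c.append(round(x.mean(),1) if x.size>5 else None)
    print(c)
E
python3 -m inch '{"xyz":[[0,0,0],[0,0,0],[0,0,0],[0,0,0],[0,0,0],[0,0,0],[0,0,0],[0,0,0],[0,0,0],[0,0,0]],"twist":[0,0,0,0,0,0,0,0,0,0]}' >/dev/null; python3 -m inch '{"xyz":[[0,0,0],[0,0,0],[0,0,0],[0,0,0],[0,0,0],[0,0,0],[0,0,0],[0,0,0],[0,0,0],[0,0,0]],"twist":[0,0,0,0,0,0,0,0,0,0]}'>/dev/null;  python3 -m inch '{"xyz":[[0,0,0],[0,0,0],[0,0,0],[0,0,0],[0,0,0],[0,0,0],[0,0,0],[0,0,0],[0,0,0],[0,0,0]],"twist":[0,0,0,0,0,0,0,0,0,0]}'; python3 sw.py
```

```text
time_s: 30.63
position: [374.6, -36.2, 154.0]
tool_rot: [3.142, -0.0, -1.301]
wrist_force: [-0.9, 0.4, 0.2]
grip_width: 24.9
31.3333 pairwise max change 106.175 orig 121.445
[np.float64(23.8), np.float64(23.0), np.float64(21.7), np.float64(20.3), np.float64(19.1), np.float64(17.9), np.float64(17.5), np.float64(17.4), np.float64(17.8), np.float64(18.8), np.float64(20.0), np.float64(20.9), np.float64(22.3), np.float64(22.9)]
[np.float64(18.8), np.float64(19.6), np.float64(20.1), np.float64(20.6), np.float64(21.0), np.float64(21.3), np.float64(21.2), np.float64(21.0), np.float64(20.3), np.float64(20.7), np.float64(20.0), np.float64(19.4), np.float64(19.3), np.float64(19.0)]
```

It damps quickly: peak-to-peak went from 6.5 to 2.4 px in 4 s. I'll wait about 9 s more, backing the arm up a little.

```bash
python3 -m inch '{"xyz":[[0,0,-1],[0,0,-2],[0,0,-2],[0,0,-2],[0,0,-1],[0,0,0],[0,0,0],[0,0,0],[0,0,0],[0,0,0]],"twist":[0,0,0,0,0,0,0,0,0,0]}' >/dev/null
for i in 1 2 3 4 5 6 7 8 9 10; do python3 -m inch '{"xyz":[[0,0,0],[0,0,0],[0,0,0],[0,0,0],[0,0,0],[0,0,0],[0,0,0],[0,0,0],[0,0,0],[0,0,0]],"twist":[0,0,0,0,0,0,0,0,0,0]}' >/dev/null; done
python3 sw.py
python3 - <<'E'
from h import *
s,_=cams.get_image("scene"); t,_=cams.get_image("top")
cv2.imwrite("pics/v10.png",np.hstack([cv2.resize(s[130:230,260:360,::-1],(400,400),interpolation=cv2.INTER_CUBIC),cv2.resize(t[:,:,::-1],(400,400*3//4)).copy() if 0 else cv2.resize(t[0:384,0:400,::-1],(400,400))]))
E
```

```text
41.2 pairwise max change 6.845 orig 121.445
[np.float64(23.8), np.float64(23.0), np.float64(21.7), np.float64(20.3), np.float64(19.1), np.float64(17.9), np.float64(17.5), np.float64(17.4), np.float64(17.8), np.float64(18.8), np.float64(20.0), np.float64(20.9), np.float64(22.3), np.float64(22.9)]
[np.float64(20.1), np.float64(20.2), np.float64(19.9), np.float64(19.6), np.float64(19.8), np.float64(20.0), np.float64(20.1), np.float64(20.2), np.float64(20.2), np.float64(20.4), np.float64(20.1), np.float64(20.3), np.float64(20.0), np.float64(20.2)]
```

View pics/v10.png

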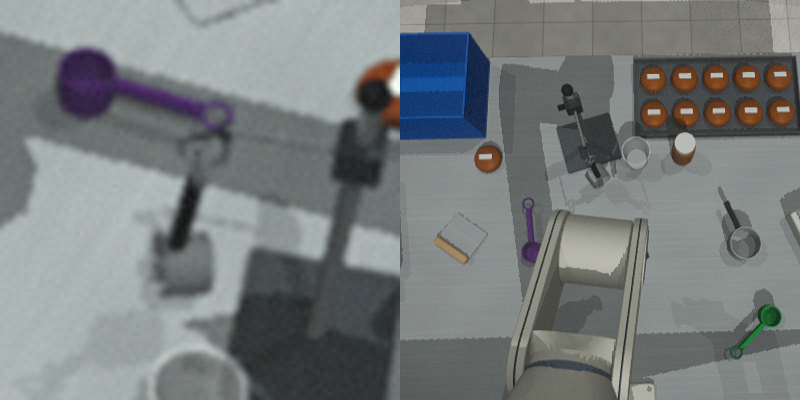

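The scoop hangs still by its eye on the hook (left half, eye at (150,205)). The other things are where they were and the arm is clear, so I hand it in.

```bash
python3 -c "
from cell import robot,workorder
print(robot.get_obs()['time_s'],robot.get_obs()['wrist_force']); print(workorder.job_done())"
```

```text
41.3 [-0.97461863 -0.35864552 -0.09641842]
the job is handed in; nothing more can be done
None
```

The small black-handled scoop now hangs by its eye on the snap hook. I handed the job in at 41.3 s of the 72 s allowed.

**What I did:**
- **Grasp:** The first grasp missed. The wrist depth showed the fingertips about 37 mm higher than the reported tool position implies, so I went lower and the second grasp held.
- **Clip-on:** I pressed the eye down on the gate at about 4–6 N. The force then fell to the bare weight, and the wrist view showed the hook's tip inside the ring with the shut gate above it.
- **Release:** I tried to ease the cup down at 20 N grip, but the handle did not turn in the pads. That pressed the hook to about 10 N at the sampled readings, under the 12 N limit, and I backed off. I then loosened the fingers in small steps. The scoop slipped free, swung, and settled in about 10 s.

**Last checks:**
- Over the last 14 frames the scoop's movement was within picture noise.
- The arm was clear of everything, with wrist force about 1 N or less.
- By eye, the other things had not moved in the last pictures. The last top view was cropped at the right, so the scale and the bowl were not rechecked, but the arm never went low near them.

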